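Start the induction stove under the pot

ROBOT

A 6-joint arm with a two-finger parallel gripper is mounted at the origin on the work surface. World frame = base frame: x ahead of the robot, y to its left, z up, the work surface at z = 0. Lengths are in m, angles in rad, forces in N, time in s.
With the tool pointing down it reaches from about 0.325 to 0.875 m from the base axis. Payload 4.4 kg.
Tool frame: the origin (TCP) lies on the centre line of the jaws, within the pads' length; the fingertips stand arm.tip_reach ahead of it and the grasp point (between the pads) lies 5 mm behind it (arm.tip_reach is the distance from the TCP to the fingertips, in m); z points along the fingers, x is the direction in which the jaws open and shut, and the axes are right-handed (so a half turn about z gives the same grasp; the last joint's range is limited). The gripper opens to 85 mm and grips with 20 to 120 N. Pads are 22 mm wide; open, the fingers measure 114 mm over their backs; the gripper's body (76 mm by 85 mm) begins 54 mm behind the grasp point. The pads swing forward as they close: fully open they stand 13 mm farther back than shut.
Start: joints at [1.161, 0.207, 1.542, -0, 1.393, -0.15], TCP at [0.148, 0.556, 0.222] pointing down, gripper open.
Joint ranges: [-2.73, 2.73], [-0.86, 2.22], [0.23, 2.46], [-1.11, 4.25], [0.08, 2.63], [-2.82, 2.82]. Speed limits (rad/s): [2.79, 2.79, 3.14, 3.14, 3.14, 3.14].

INTERFACE

Orientations are given as a unit quaternion [x, y, z, w].
In Python, from bench import arm gives the robot as it stands. The module is installed in compiled form; this text tells all that it offers.
- The arm moves only by the shell command python3 -m inch 'ROWS' [FORCE]. ROWS is JSON, a list of rows, each a list of 7 numbers: the finger opening in mm, from 0 to 85.4, then the shift along the world's x, y, z in mm, then the turn, a rotation vector about the world's x, y, z in rad. In form: [[claw, tx, ty, tz, wx, wy, wz], ...]. A call has 1 to 10 rows; each row is the pose to reach, as a shift and turn from the pose commanded when the call began; what a row does not reach only later rows make up. A row lasts 1/10 s, in which the tool goes at most 50 mm and 8.59 degrees, less where a joint would pass 70% of its speed; a pose out of reach is approached as far as the arm can. A call with a gripper value outside its range is refused whole. The fingers move at their own pace and stop on an object; FORCE is the grip in N (left out, the last holds). Time passes only in rows, so rows that repeat a pose let the fingers close. It gives the time, the measured TCP pose, the force and the opening at its end, in the units of the state.
- arm.sense(): the state, without advancing time (a new reading comes with each control period).
- arm.camera(name): name is "side" or "top"; returns the picture (480x640x3 uint8, red, green, blue); there is no depth.
- arm.camera_info(name): a dict with "camera_matrix" (3x3 intrinsics, pixels), "position" and "orientation" of the camera in the world. Camera axes: x right, y up, looking along -z (the intrinsics and any distortion apply to the point x, -y, -z); pixel columns grow to the right and rows downward; lengths in m; the calibration is good to about 2 mm. A picture is of the moment at which its call begins. camera_info takes no time and is no camera call.
- arm.hand_in(): hands the job in, once; it reports no verdict.
Trained networks look in the newest picture that a camera, given by its name, has taken for a name from the list of things; names that differ only in an ending like _2 or _b are one class to them, and where a whole thing is asked for, a point or a joint stands for the part that bears it (a point fixed in the world has none). Each returns a list of dicts, best first, with "conf" (0 to 1); they miss things now and then, are a little off and sometimes report something else, mostly with a low value. They report only what shows in the picture. A call takes as long as a camera call. They do not tell look-alikes from the thing itself.
- arm.silhouettes(camera, query): "mask" (480x640 bool, what is visible of it) and "uv" ([column, row] in pixels, amid what is visible of it).
- arm.spot_point(camera, query): "uv" ([column, row] in pixels: a listed point, or the origin of a listed thing).
The state is a dict: "time": time; "joint_positions": joint angles; "qvel": joint speeds; "joint_efforts": joint torques, N m; "tool_pos": TCP position; "tool_rot": TCP orientation; "contact_force": force on the tool from outside, world axes, zero at the start; "ft_torque": the same for the moment, N m; "opening": opening from 0.0 (shut) to 1.0 (fully open).
Only numpy, scipy, OpenCV 4.12 (cv2) and the standard library are available. Lean on these libraries where they do the work, as an engineer would, in place of code of your own. Each camera call takes 0.05 s, during which the arm holds its last target. There are 200 camera calls.

TASK

Start the two-burner induction stove so that it heats the lidded pot: with a fingertip, lightly press the round power key, then the key of the burner the pot is standing on, then the plus key, each well down and then let go. Do not press the minus key or the other burner's key, and do not push, lift or shift the pot, the griddle or anything else standing about.

Things in the scene. Friction and masses are not known exactly. Their poses are not given: they have to be found in the camera images.
- stove: Black table-top induction stove, fixed, 370 (x) by 600 (y) by 66 mm high. Origin: centre of its underside; x to its back (away from the user), y to the user's left. Burner centres at x 45, y +150 (left), -150 mm (right). Front strip (top z 64) with five grey keys 60 mm apart at x -145, tops z 70; from the user's left: left burner, minus, power, plus, right burner.
- power_top (a point): Centre of the top of the power key: the largest round key, 34 mm across, in the middle of the row, marked with a broken ring and a stroke. The key gives way under about 1 N and reaches its stop, 5 mm down, at about 7 N.
- plus_top (a point): Centre of the top of the plus key: round, 24 mm across, marked with a cross, next to the power key on the user's right. The key gives way under about 1 N and reaches its stop, 5 mm down, at about 7 N.
- minus_top (a point): Centre of the top of the minus key: round, 24 mm across, marked with a bar, next to the power key on the user's left. Not to be pressed.
- burner_left_top (a point): Centre of the top of the left burner's key: rectangle 24 (x) by 36 (y) mm at the user's left end of the row, marked with two dots, the left one filled. The key gives way under about 1 N and reaches its stop, 5 mm down, at about 7 N.
- burner_right_top (a point): Centre of the top of the right burner's key: rectangle 24 (x) by 36 (y) mm at the user's right end of the row, marked with two dots, the right one filled. The key gives way under about 1 N and reaches its stop, 5 mm down, at about 7 N.
- power (a joint): Power key: slides straight down 5 mm; value 0 = up, 0.005 = fully down (m). Springs back by itself. The stove takes it as pressed from 2 mm down.
- plus (a joint): Plus key: slides straight down 5 mm; value 0 = up, 0.005 = fully down (m). Springs back by itself. The stove takes it as pressed from 2 mm down.
- minus (a joint): Minus key: slides straight down 5 mm; value 0 = up, 0.005 = fully down (m). Springs back by itself. The stove takes it as pressed from 2 mm down.
- burner_left (a joint): Left burner key: slides straight down 5 mm; value 0 = up, 0.005 = fully down (m). Springs back by itself. The stove takes it as pressed from 2 mm down.
- burner_right (a joint): Right burner key: slides straight down 5 mm; value 0 = up, 0.005 = fully down (m). Springs back by itself. The stove takes it as pressed from 2 mm down.
- pot: Round stainless steel pot with a flat lid and a black lid knob, 150 mm across the body, 176 mm over the rim, 127 mm high over the knob, 0.8 kg, no handles; it stands loose on one of the two burners (left or right differs from time to time). Origin: centre of its underside.
- griddle: Flat round black iron griddle, 240 mm across, 16 mm high, with a black handle pointing to the back (own +x, to 273 mm from its centre, top at 33 mm); it stands loose on the other burner. Origin: centre of its underside.
- dabba: Round stainless steel spice box with a twist cap, 182 mm across, 93 mm high over its knob, loose on the counter to the user's left of the stove. Origin: centre of its underside.
- jar: Small glass spice jar with a steel cap, 52 mm across, 71 mm high, loose on the counter in front of the stove, to one side. Origin: centre of its underside.
- funnel: Red plastic funnel standing on its mouth, 92 mm across, 86 mm high, loose on the counter in front of the stove, on the other side from the jar. Origin: centre of its mouth, on the counter.
Not all that is in view belongs to the job. What is shaped like the dabba but brown or turquoise is not meant.

How it is judged:
On the way, in this order (a step that is already met when the one before it is completed fails the run):
1. the power key is pressed (2 mm or more), no other key with it (value of joint power above 0.002 m and value of joint each of plus, minus, burner_left, burner_right below 0.001 m), for 0.05 s.
2. the key of the burner under the pot is pressed, no other key with it (((y of pot in the frame of stove above 0 m and (value of joint burner_left above 0.002 m and value of joint each of power, plus, minus, burner_right below 0.001 m)) or (y of pot in the frame of stove below 0 m and (value of joint burner_right above 0.002 m and value of joint each of power, plus, minus, burner_left below 0.001 m)))), for 0.05 s.
3. the plus key is pressed, no other key with it (value of joint plus above 0.002 m and value of joint each of power, minus, burner_left, burner_right below 0.001 m), for 0.05 s.
At the end, for the whole second after the job is handed in: All keys are up again (within 1 mm), and the pot, griddle, spice box, jar and funnel stand upright and still where they were (within 15 mm) (value of joint each of power, plus, minus, burner_left, burner_right below 0.001 m and distance of each of pot, griddle, dabba, jar, funnel from where it was at the start of the episode below 0.015 m and angle between each of pot, griddle, dabba, jar, funnel's own z axis and vertical below 0.1 rad and linear speed of each of pot, griddle, dabba, jar, funnel below 0.02 m/s); the robot touches nothing.
It fails at once if the minus key is pressed (value of joint minus above 0.002 m).
It fails at once if the key of the burner without the pot is pressed ((y of pot in the frame of stove above 0 m and value of joint burner_right above 0.002 m) or (y of pot in the frame of stove below 0 m and value of joint burner_left above 0.002 m)).
It fails at once if the stove or a key is pressed with more than 25 N (contact force between any of the fingers, the arm and stove above 25 N).
It fails at once if the pot, griddle, spice box, jar or funnel is shifted or lifted by more than 15 mm (distance of any of pot, griddle, dabba, jar, funnel from where it was at the start of the episode above 0.015 m).
It also fails if it takes over 38 s, if anything falls off the work surface, if the arm or the gripper's body presses on something with over 40 N, if the wrist force passes 120 N, or if a joint passes its speed limit or range.

## Working session

There is one attempt and no reset: what is moved stays moved. The work goes in short steps, Python scripts to look and compute and a shell command to move; the robot and the scene stay as the last step left them, time stands still between calls to the robot, and variables do not carry over. Pictures are saved under pics/ and viewed, about 8 in all and at most 12, crops included, and the job is handed in when it is done.

```bash
mkdir -p pics
python3 - <<'E'
from bench import arm
import cv2,numpy as np
s=arm.sense();print(s['time'],s['tool_pos'],s['tool_rot'],s['opening'],arm.tip_reach,s['contact_force'])
for c in("top","side"):
    im=arm.camera(c);cv2.imwrite(f"pics/{c}0.png",im[:,:,::-1]);i=arm.camera_info(c);print(c,i)
    for q in["power_top","plus_top","minus_top","burner_left_top","burner_right_top","stove","pot","griddle","jar","funnel","dabba"]:
        print(q,[(np.round(d['uv'],1).tolist(),round(d['conf'],2)) for d in arm.spot_point(c,q)[:3]])
E
```

```text
0.0 [0.14740837 0.55497524 0.22071914] [ 7.92745834e-01  6.09551230e-01 -1.01264461e-03  5.61425452e-04] 0.9978067076042284 0.014 [-0.48585518  0.15572864 -0.15129038]
top {'camera_matrix': array([[463.57140418,   0.        , 316.57158685],
       [  0.        , 463.57140418, 244.09970526],
       [  0.        ,   0.        ,   1.        ]]), 'position': array([0.47084522, 0.24429224, 1.30191987]), 'orientation': array([-0.0172874 ,  0.03528616,  0.71348065, -0.69957229])}
power_top [([389.7, 267.8], 0.46)]
plus_top [([409.6, 270.1], 0.62), ([366.3, 275.3], 0.59)]
minus_top [([366.7, 273.9], 0.62)]
burner_left_top [([338.5, 275.7], 0.61)]
burner_right_top [([432.7, 267.0], 0.7)]
stove [([433.2, 265.9], 0.28)]
pot [([324.6, 203.1], 0.91), ([367.9, 275.4], 0.69)]
griddle [([436.6, 194.2], 0.94)]
jar [([328.9, 316.5], 0.55)]
funnel [([440.0, 304.9], 0.95)]
dabba [([232.2, 333.2], 0.94), ([235.3, 250.2], 0.92), ([140.9, 277.5], 0.62)]
side {'camera_matrix': array([[523.36354784,   0.        , 328.29415146],
       [  0.        , 523.36354784, 235.88262428],
       [  0.        ,   0.        ,   1.        ]]), 'position': array([0.38539046, 1.12321362, 0.83905503]), 'orientation': array([-0.03178913,  0.42335061,  0.90087684, -0.09046891])}
power_top [([366.5, 192.7], 0.46)]
plus_top [([408.6, 262.7], 0.71), ([367.9, 182.3], 0.36)]
minus_top [([363.8, 209.1], 0.5)]
burner_left_top [([365.4, 222.4], 0.68)]
burner_right_top [([369.5, 168.8], 0.63)]
stove [([309.0, 210.0], 0.9)]
pot [([278.4, 227.2], 0.6)]
griddle [([299.5, 161.5], 0.68)]
jar [([411.4, 259.5], 0.9)]
funnel [([406.7, 184.0], 0.95)]
dabba [([316.7, 462.4], 0.91), ([302.3, 332.3], 0.81), ([416.9, 355.1], 0.66)]
```

View pics/top0.png

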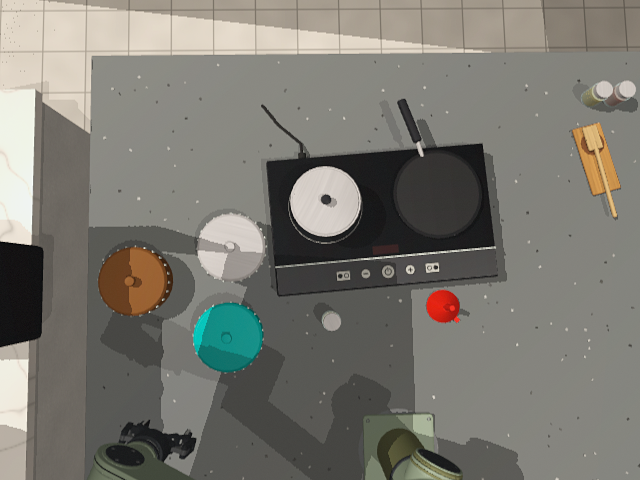

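View pics/side0.png

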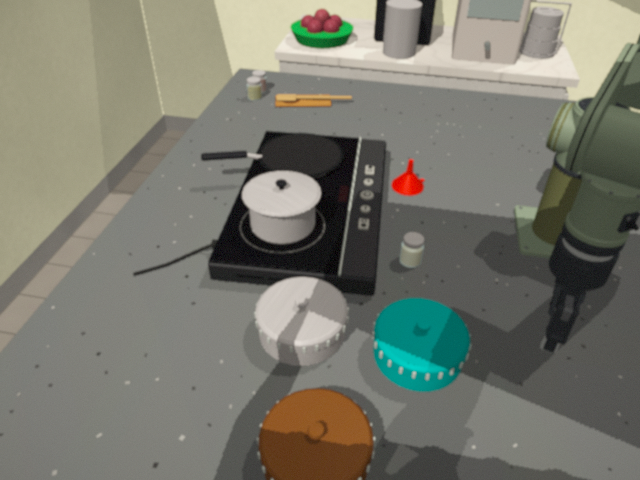

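```bash
cat > h.py <<'E'
from bench import arm
import numpy as np
from scipy.spatial.transform import Rotation as R
def at_z(c,uv,z):
    i=arm.camera_info(c);K=i['camera_matrix'];d=np.linalg.inv(K)@[*uv,1];d=R.from_quat(i['orientation']).apply([d[0],-d[1],-d[2]])
    p=np.array(i['position']);return p+d*(z-p[2])/d[2]
E
python3 - <<'E'
from h import *
for n,c,z in[("L",[(338.5,275.7),(365.4,222.4)],.07),("m",[(366.7,273.9),(363.8,209.1)],.07),("P",[(389.7,267.8),(366.5,192.7)],.07),("+",[(409.6,270.1),(367.9,182.3)],.07),("R",[(432.7,267),(369.5,168.8)],.07),("pot",[(324.6,203.1),(278.4,227.2)],.066),("grid",[(436.6,194.2),(299.5,161.5)],.066),("jar",[(328.9,316.5),(411.4,259.5)],0),("fun",[(440,304.9),(406.7,184)],0)]:
    print(n,np.round(at_z("top",c[0],z),4),np.round(at_z("side",c[1],z),4))
E
python3 -c "
import cv2
a=cv2.imread('pics/top0.png')[240:340,310:470];b=cv2.imread('pics/side0.png')[140:260,330:450]
import numpy as np
cv2.imwrite('pics/crop0.png',np.hstack([cv2.resize(a,(480,300),interpolation=2),cv2.resize(b,(300,300),interpolation=2)]))"
```

```text
L [0.4771 0.1555 0.07  ] [0.4697 0.1449 0.07  ]
m [0.4804 0.0802 0.07  ] [0.4807 0.0935 0.07  ]
P [0.4953 0.0183 0.07  ] [0.4837 0.0226 0.07  ]
+ [ 0.4881 -0.0348  0.07  ] [ 0.4865 -0.0253  0.07  ]
R [ 0.4952 -0.0972  0.07  ] [ 0.4909 -0.0915  0.07  ]
pot [0.6729 0.1879 0.066 ] [0.6679 0.2018 0.066 ]
grid [ 0.6923 -0.1167  0.066 ] [ 0.6869 -0.0922  0.066 ]
jar [0.3646 0.1799 0.    ] [0.3502 0.1744 0.    ]
fun [ 0.3899 -0.133   0.    ] [ 0.3859 -0.1455  0.    ]
```

View pics/crop0.png

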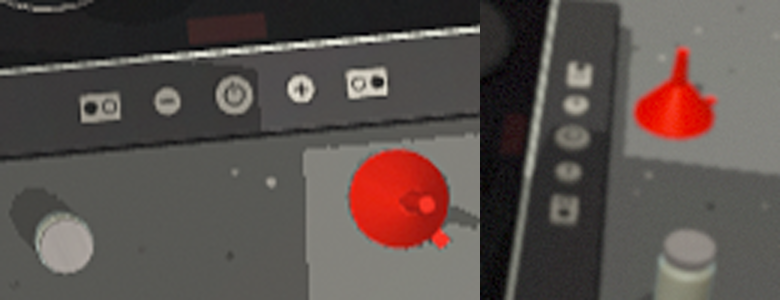

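The pot stands on the left burner (top picture, about 325,200) and the griddle on the right. The stove's row reads, from the left, two dots with the left one filled (343,276), minus (366,274), power (388,272), plus (410,270) and two dots with the right one filled (432,268). The steel dabba is at (230,246), and the brown and turquoise ones are decoys. I'll fit the row with its 60 mm spacing.

Run:
```python
from h import *
T=[(343,275.4),(365.4,273.4),(387.7,271.4),(410,269.4),(432,267.4)]
S=[(363.7,223.3),(364.9,208.1),(366.5,194.1),(368.1,181.3),(369.7,169.3)]
C=[]
for c,P in(("top",T),("side",S)):
    X=np.array([at_z(c,p,.07)[:2] for p in P]);k=np.arange(5)-2
    s=[np.polyfit(k,X[:,j],1) for j in(0,1)];print(c,np.round(X,4).tolist(),"centre",s[0][1],s[1][1],"pitch",np.hypot(s[0][0],s[1][0]),"ang",np.degrees(np.arctan2(-s[0][0],-s[1][0])))
    C.append(s)
```

```text
top [[0.4777, 0.1435], [0.4818, 0.0837], [0.4859, 0.0239], [0.49, -0.036], [0.4941, -0.0952]] centre 0.48588087585788653 0.023979403815754512 pitch 0.05984539393185837 ang -3.9413758856257473
side [[0.4732, 0.1492], [0.4787, 0.0888], [0.4828, 0.0288], [0.4866, -0.0301], [0.4901, -0.0891]] centre 0.4822632674050815 0.02951969274382814 pitch 0.0596960497861021 ang -4.006636401718538
```

```bash
python3 -m inch '[[0,25,-40,0,0,0,0],[0,50,-80,0,0,0,0],[0,75,-120,0,0,0,0],[0,100,-160,0,0,0,0],[0,125,-200,0,0,0,0],[0,150,-240,0,0,0,0],[0,175,-280,0,0,0,0],[0,200,-320,0,0,0,0],[0,225,-360,0,0,0,0],[0,250,-400,0,0,0,0]]'
```

```text
time: 2.2
tool_pos: [0.3986, 0.154, 0.2223]
tool_rot: [0.793, 0.61, 0.001, 0.0]
contact_force: [2.3, 1.4, 0.3]
opening: 0.003
```

```bash
python3 -m inch '[[0,22,-33,0,0,0,0],[0,44,-66,0,0,0,0],[0,66,-99,0,0,0,0],[0,86,-129,0,0,0,0],[0,86,-129,-35,0,0,0],[0,86,-129,-70,0,0,0],[0,86,-129,-105,0,0,0],[0,86,-129,-118,0,0,0],[0,86,-129,-118,0,0,0]]'
python3 - <<'E'
from h import *
import cv2
s=arm.sense();print(s['tool_pos'],s['contact_force'])
a=arm.camera("top")[210:330,310:470];b=arm.camera("side")[120:260,310:450]
cv2.imwrite('pics/c1.png',np.hstack([cv2.resize(a,(480,360),interpolation=2),cv2.resize(b,(320,360),interpolation=2)])[:,:,::-1])
E
```

```text
time: 3.1
tool_pos: [0.4818, 0.0269, 0.1019]
tool_rot: [0.793, 0.61, -0.002, -0.002]
contact_force: [-0.4, -1.1, 0.8]
opening: -0.002
[0.48179381 0.02694935 0.10194745] [-0.39435793 -1.05029549  0.82156478]
```

View pics/c1.png

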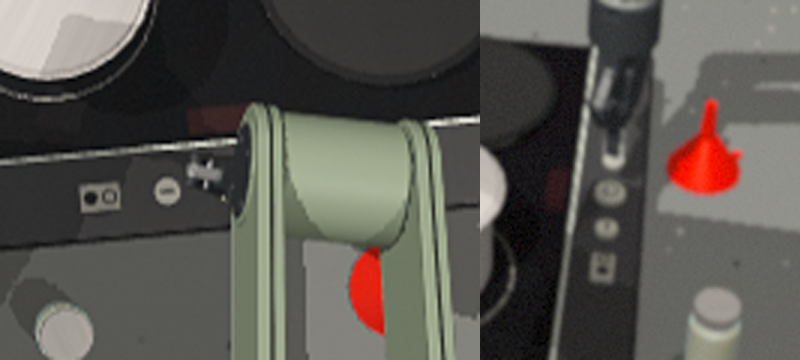

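```bash
cat >> h.py <<'E'
def proj(c,p):
    i=arm.camera_info(c);q=R.from_quat(i['orientation']).inv().apply(np.array(p)-i['position'])
    v=i['camera_matrix']@[q[0],-q[1],-q[2]];return v[:2]/v[2]
E
python3 - <<'E'
from h import *
import cv2
s=arm.sense();p=s['tool_pos'];r=R.from_quat(s['tool_rot'])
for c in("side","top"):
  for d in(0,.014,.027):print(c,d,proj(c,p+r.apply([0,0,d])))
b=arm.camera("side")[150:230,330:410]
cv2.imwrite('pics/c2.png',cv2.resize(b,(560,560),interpolation=2)[:,:,::-1])
E
```

```text
side 0 [366.7417501  182.04010367]
side 0.014 [366.36300066 186.66289101]
side 0.027 [366.01587408 190.89970881]
top 0 [389.08116424 271.59731686]
top 0.014 [388.11646275 271.66855796]
top 0.027 [387.24032707 271.73325867]
```

View pics/c2.png

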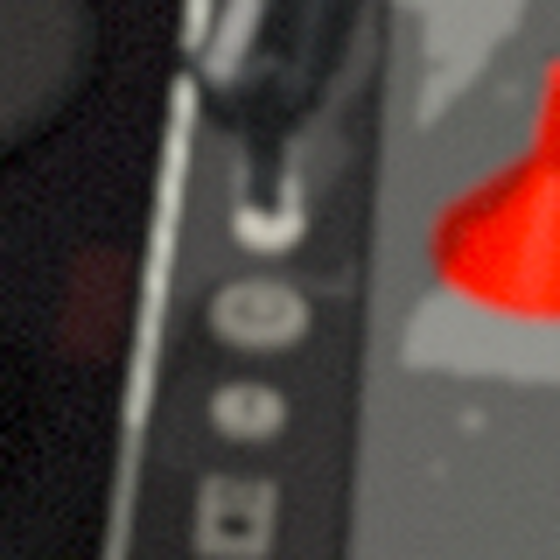

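The light pad tip ends at v≈186, right where the calibration puts the tip (186.7). It sits above the power key and hides the plus key behind it. I'll lower it in small steps and watch the force.

```bash
python3 -m inch '[[0,2,0,-12,0,0,0],[0,2,0,-16,0,0,0],[0,2,0,-18,0,0,0],[0,2,0,-18,0,0,0]]'; python3 -m inch '[[0,0,0,-1,0,0,0],[0,0,0,-2,0,0,0],[0,0,0,-2,0,0,0]]'
```

```text
time: 3.65
tool_pos: [0.4854, 0.0268, 0.0856]
tool_rot: [0.793, 0.61, -0.0, -0.0]
contact_force: [0.2, -0.6, -0.3]
opening: -0.005
time: 3.95
tool_pos: [0.4857, 0.0267, 0.0839]
tool_rot: [0.793, 0.61, -0.0, -0.0]
contact_force: [-0.0, 0.2, -0.3]
opening: 0.003
```

```bash
python3 -m inch '[[0,0,0,-1,0,0,0],[0,0,0,-2,0,0,0],[0,0,0,-2,0,0,0]]'; python3 -m inch '[[0,0,0,-1,0,0,0],[0,0,0,-2,0,0,0],[0,0,0,-2,0,0,0]]'
```

```text
time: 4.25
tool_pos: [0.4856, 0.0267, 0.0817]
tool_rot: [0.793, 0.61, -0.0, -0.0]
contact_force: [-0.0, 0.4, -0.0]
opening: -0.002
time: 4.55
tool_pos: [0.4856, 0.0267, 0.0797]
tool_rot: [0.793, 0.61, -0.0, -0.0]
contact_force: [0.2, -0.1, 0.2]
opening: -0.001
```

```bash
python3 -m inch '[[0,0,0,-1,0,0,0],[0,0,0,-1,0,0,0]]'; python3 -m inch '[[0,0,0,-1,0,0,0],[0,0,0,-1,0,0,0]]'
python3 - <<'E'
from h import *
import cv2
b=arm.camera("side")[150:230,330:410]
cv2.imwrite('pics/c3.png',cv2.resize(b,(560,560),interpolation=2)[:,:,::-1])
s=arm.sense();print(s['tool_pos'],s['contact_force'],proj("side",s['tool_pos']-[0,0,.014]))
E
```

```text
time: 4.75
tool_pos: [0.4856, 0.0267, 0.0787]
tool_rot: [0.793, 0.61, -0.0, -0.0]
contact_force: [-0.7, 0.6, 1.2]
opening: -0.0
time: 4.95
tool_pos: [0.4856, 0.0267, 0.0778]
tool_rot: [0.793, 0.61, -0.0, -0.0]
contact_force: [0.4, -0.4, 0.3]
opening: -0.001
[0.48564074 0.02670297 0.07780721] [-0.39422703 -0.02140719 -0.51244553] [365.36318411 195.49177029]
```

View pics/c3.png

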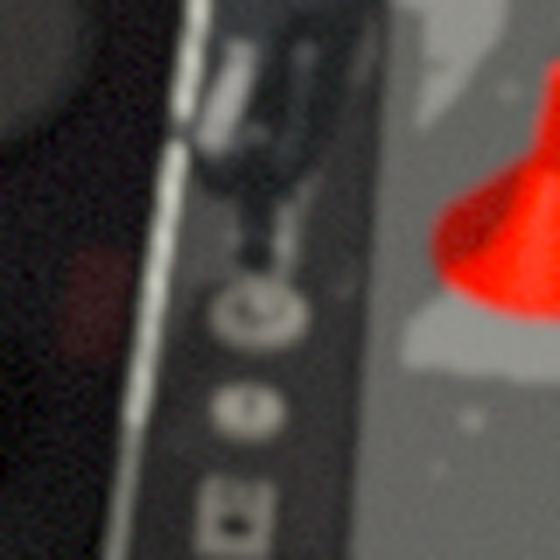

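Run:
```python
from h import *
import cv2
b=np.mean([arm.camera("side")[:,:,::-1].astype(float) for _ in range(4)],0)
cv2.imwrite("pics/side3.png",b)
a=cv2.imread("pics/side0.png").astype(float)
sl=np.s_[155:215,345:390]
d=np.abs(b-a).max(2)[sl];d=np.clip(d*4,0,255)
f=lambda m:cv2.resize(np.clip(m*1.3,0,255).astype(np.uint8),(264,480),interpolation=cv2.INTER_CUBIC)
cv2.imwrite('pics/c4.png',np.hstack([f(a[sl]),f(b[sl]),f(np.dstack([d]*3))]))
```

```text
[ WARN:0@9.706] global loadsave.cpp:1063 imwrite_ Unsupported depth image for selected encoder is fallbacked to CV_8U.
```

View pics/c4.png

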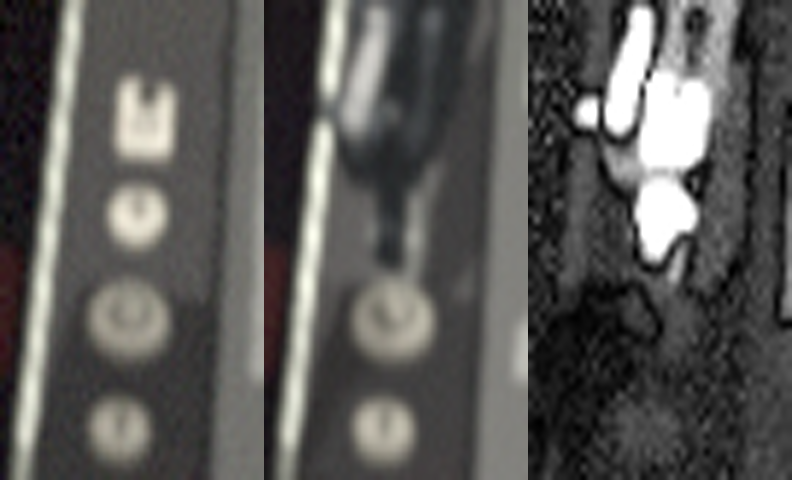

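```bash
python3 -c "
from h import *;print(arm.tip_reach)"
for i in 1 2; do python3 -m inch '[[0,0,0,-1,0,0,0],[0,0,0,-1,0,0,0]]' | grep -E 'pos|force'; done
```

```text
0.014
tool_pos: [0.4856, 0.0267, 0.0767]
contact_force: [0.2, -0.3, 0.2]
tool_pos: [0.4856, 0.0267, 0.0757]
contact_force: [-0.0, -0.1, -0.4]
```

```bash
python3 -m inch '[[0,0,0,-1,0,0,0],[0,0,0,-2,0,0,0],[0,0,0,-2,0,0,0]]' | grep -E 'pos|force'; python3 -m inch '[[0,0,0,-1,0,0,0],[0,0,0,-1,0,0,0]]' | grep -E 'time|pos|force'
```

```text
tool_pos: [0.4856, 0.0267, 0.0737]
contact_force: [0.6, -0.1, -0.3]
time: 6.1
tool_pos: [0.4856, 0.0267, 0.0727]
contact_force: [-0.8, 0.9, 0.1]
```

```bash
python3 -m inch '[[0,0,0,-1,0,0,0],[0,0,0,-2,0,0,0],[0,0,0,-2,0,0,0]]' | grep -E 'pos|force'
python3 - <<'E'
from h import *
import cv2
b=np.mean([arm.camera("side")[:,:,::-1].astype(float) for _ in range(4)],0)
a=cv2.imread("pics/side0.png").astype(float);c=cv2.imread("pics/side3.png").astype(float)
t=arm.camera("top")[:,:,::-1].astype(float)[245:290,330:450]
sl=np.s_[155:215,345:390]
f=lambda m:cv2.resize(np.clip(m*1.6,0,255).astype(np.uint8),(264,352),interpolation=cv2.INTER_CUBIC)
o=np.hstack([f(a[sl]),f(c[sl]),f(b[sl])])
t=cv2.resize(np.clip(t*1.6,0,255).astype(np.uint8),(640,240),interpolation=cv2.INTER_CUBIC)
cv2.imwrite('pics/c5.png',np.vstack([o,np.pad(t,((0,0),(0,152),(0,0)))]))
s=arm.sense();print(s['time'],s['tool_pos'],s['contact_force'])
E
```

```text
tool_pos: [0.4856, 0.0267, 0.0707]
contact_force: [-0.6, 0.3, 0.5]
6.65 [0.48577917 0.02670718 0.07092065] [0.66642791 0.01528856 0.05624817]
```

View pics/c5.png

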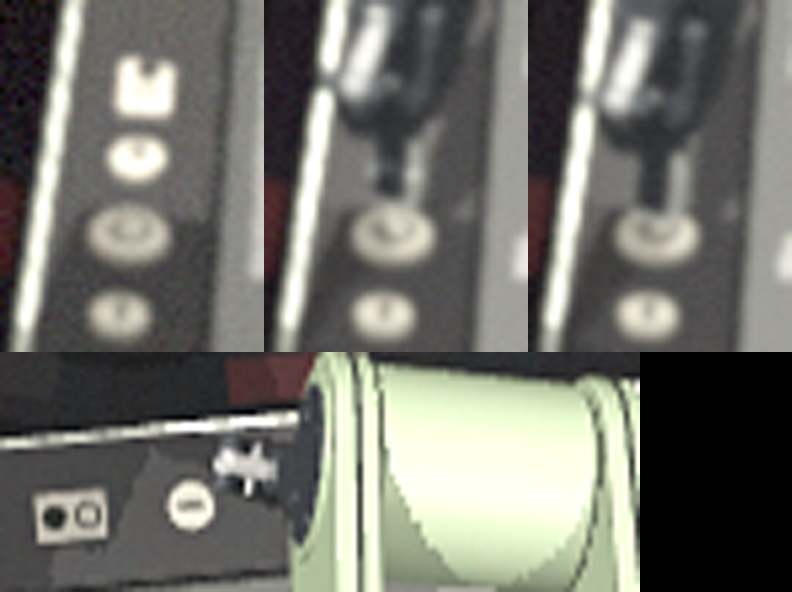

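No contact yet: the force is about 0 and the dark stem still ends above the key in the picture. I'll keep going down in force-checked steps.

```bash
python3 -m inch '[[0,0,0,-1,0,0,0],[0,0,0,-2,0,0,0],[0,0,0,-2,0,0,0]]' | grep -E 'pos|force'
```

```text
tool_pos: [0.4855, 0.0267, 0.0687]
contact_force: [-0.1, 0.7, -0.3]
```

```bash
python3 -m inch '[[0,0,0,-1,0,0,0],[0,0,0,-1,0,0,0]]' | grep -E 'pos|force'; python3 -c "
from h import *
s=arm.sense();print(s['joint_efforts'],s['ft_torque'],s['joint_positions'])"
```

```text
tool_pos: [0.4856, 0.0267, 0.0677]
contact_force: [0.1, -0.4, 0.4]
[-1.12457629e-02 -3.29002690e+01 -2.35981607e+01 -5.29728859e-04
 -1.84693019e-02  3.95739778e-05] [-0.02388719  0.04572685 -0.03855953] [-1.23229603e-01  2.12062783e-01  1.89035642e+00 -4.19444146e-05
  1.03944569e+00 -1.43423152e+00]
```

```bash
python3 -m inch '[[0,0,0,-1,0,0,0],[0,0,0,-2,0,0,0],[0,0,0,-2,0,0,0]]' | grep -E 'pos|force'
```

```text
tool_pos: [0.4856, 0.0267, 0.0657]
contact_force: [-0.3, 0.7, -0.3]
```

```bash
python3 -m inch '[[0,0,0,-1,0,0,0],[0,0,0,-2,0,0,0],[0,0,0,-2,0,0,0]]' | grep -E 'time|pos|force'
```

```text
time: 7.75
tool_pos: [0.4855, 0.0267, 0.0637]
contact_force: [-0.3, -0.6, -0.2]
```

Run:
```python
from h import *
import cv2
b=np.mean([arm.camera("side")[:,:,::-1].astype(float) for _ in range(4)],0)
cv2.imwrite("pics/side5.png",b.astype(np.uint8))
m=b[90:230,310:420];m=255*(np.clip(m,0,255)/255)**.6
cv2.imwrite('pics/c6.png',cv2.resize(m.astype(np.uint8),(471,600),interpolation=cv2.INTER_CUBIC))
s=arm.sense();p=s['tool_pos']
for d in(0,.014,-.02,-.059):print(d,proj("side",p-[0,0,d]))
```

```text
0 [365.32434246 195.45386099]
0.014 [364.97340461 199.89907335]
-0.02 [365.83390047 188.99946014]
-0.059 [366.85634512 176.04849582]
```

View pics/c6.png

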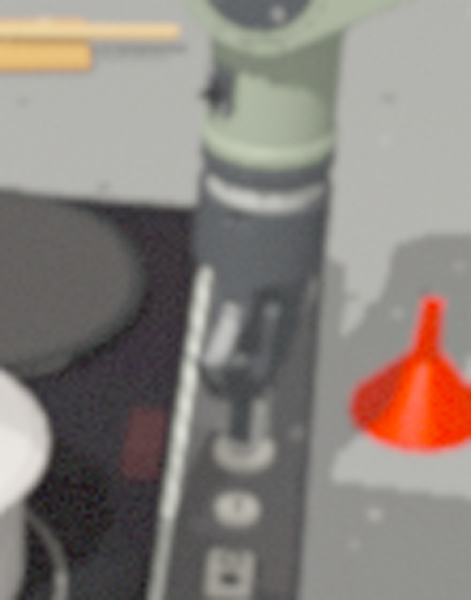

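Now the finger end (365,193) covers the power key and sits only a few mm above it. The real tip is about 20 mm shorter than the stated reach suggests, so contact is close. I'll go on in 1–2 mm steps.

```bash
python3 -m inch '[[0,0,0,-1,0,0,0],[0,0,0,-2,0,0,0],[0,0,0,-2,0,0,0]]' | grep -E 'time|pos|force'
```

```text
time: 8.25
tool_pos: [0.4855, 0.0267, 0.0617]
contact_force: [0.1, 0.5, 0.9]
```

```bash
python3 -m inch '[[0,0,0,-1,0,0,0],[0,0,0,-2,0,0,0],[0,0,0,-2,0,0,0]]' | grep -E 'time|pos|force'
```

```text
time: 8.55
tool_pos: [0.4858, 0.0267, 0.06]
contact_force: [0.0, 0.1, 1.9]
```

```bash
python3 -m inch '[[0,0,0,-1,0,0,0],[0,0,0,-1,0,0,0]]' | grep -E 'time|pos|force'
```

```text
time: 8.75
tool_pos: [0.4858, 0.0267, 0.059]
contact_force: [-0.8, 0.7, 2.8]
```

```bash
python3 -m inch '[[0,0,0,-1,0,0,0],[0,0,0,-1,0,0,0]]' | grep -E 'time|pos|force'
```

```text
time: 8.95
tool_pos: [0.4859, 0.0267, 0.0581]
contact_force: [-0.8, 0.3, 4.8]
```

```bash
python3 -m inch '[[0,0,0,-1,0,0,0],[0,0,0,-1,0,0,0]]' | grep -E 'time|pos|force'; python3 -m inch '[[0,0,0,5,0,0,0],[0,0,0,18,0,0,0],[0,-3,40,18,0,0,0],[0,-6,80,18,0,0,0],[0,-9,119,18,0,0,0],[0,-9,119,18,0,0,0],[0,-9,119,8,0,0,0],[0,-9,119,6,0,0,0],[0,-9,119,6,0,0,0]]' | grep -E 'time|pos|force'
python3 - <<'E'
from h import *
import cv2
b=np.mean([arm.camera("side")[:,:,::-1].astype(float) for _ in range(3)],0)
t=arm.camera("top")[:,:,::-1].astype(float)
g=lambda m:(255*(np.clip(m,0,255)/255)**.6).astype(np.uint8)
cv2.imwrite('pics/c7.png',np.hstack([cv2.resize(g(b[130:250,320:400]),(360,540),interpolation=2),cv2.resize(g(t[220:340,310:410]),(440,540),interpolation=2)]))
E
```

```text
time: 9.15
tool_pos: [0.4859, 0.0267, 0.0571]
contact_force: [-3.0, 0.2, 5.2]
time: 10.05
tool_pos: [0.4759, 0.1445, 0.0619]
contact_force: [0.4, 0.1, -0.3]
```

View pics/c7.png

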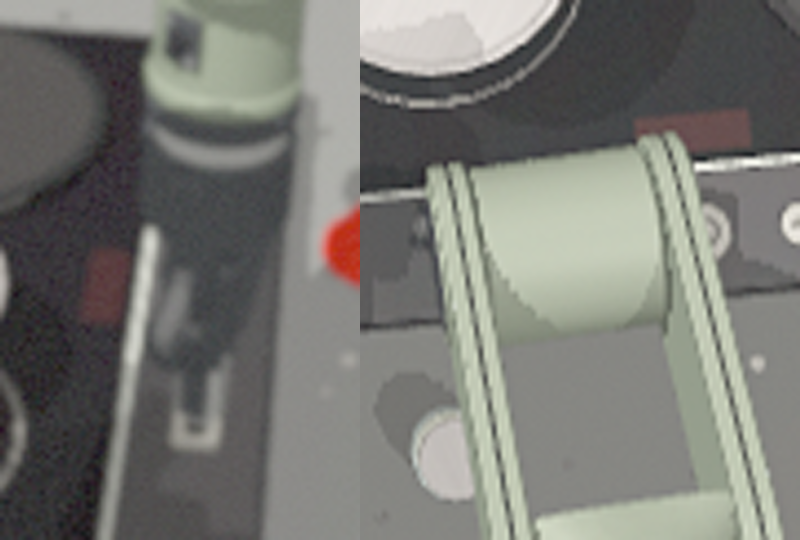

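The finger end (363,225) is over the left burner key (364,223), so I'll press.

```bash
python3 -m inch '[[0,0,0,-1,0,0,0],[0,0,0,-2,0,0,0],[0,0,0,-3,0,0,0],[0,0,0,-3,0,0,0]]' | grep -E 'time|pos|force'
```

```text
time: 10.65
tool_pos: [0.477, 0.1455, 0.06]
contact_force: [0.0, -0.9, 1.4]
```

```bash
python3 -m inch '[[0,0,0,-1,0,0,0],[0,0,0,-2,0,0,0],[0,0,0,-2,0,0,0]]' | grep -E 'time|pos|force'
```

```text
time: 10.95
tool_pos: [0.477, 0.1456, 0.0581]
contact_force: [0.4, -1.8, 4.5]
```

```bash
python3 -m inch '[[0,0,0,-1,0,0,0],[0,0,0,-1,0,0,0]]' | grep -E 'time|pos|force'; python3 -m inch '[[0,0,0,5,0,0,0],[0,0,0,18,0,0,0],[0,4,-45,18,0,0,0],[0,7,-90,18,0,0,0],[0,10,-135,18,0,0,0],[0,12,-179,18,0,0,0],[0,12,-179,18,0,0,0],[0,12,-179,8,0,0,0],[0,12,-179,6,0,0,0],[0,12,-179,6,0,0,0]]' | grep -E 'time|pos|force'
python3 - <<'E'
from h import *
import cv2
b=np.mean([arm.camera("side")[:,:,::-1].astype(float) for _ in range(3)],0)
g=lambda m:(255*(np.clip(m,0,255)/255)**.6).astype(np.uint8)
cv2.imwrite('pics/c8.png',cv2.resize(g(b[110:240,320:410]),(415,600),interpolation=2))
E
```

```text
time: 11.15
tool_pos: [0.4769, 0.1456, 0.0571]
contact_force: [-1.6, -1.0, 6.6]
time: 12.15
tool_pos: [0.4875, -0.0316, 0.0618]
contact_force: [-0.6, -0.4, -0.2]
```

View pics/c8.png

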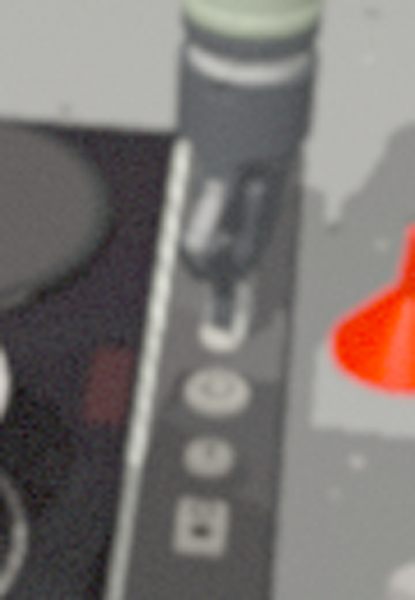

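The finger end (367,181) is over the plus key (368,181), and the other keys are free and up. Pressing.

```bash
python3 -m inch '[[0,0,0,-1,0,0,0],[0,0,0,-2,0,0,0],[0,0,0,-3,0,0,0],[0,0,0,-3,0,0,0]]' | grep -E 'time|pos|force'
```

```text
time: 12.7
tool_pos: [0.4889, -0.033, 0.06]
contact_force: [0.6, 0.5, 1.7]
```

```bash
python3 -m inch '[[0,0,0,-1,0,0,0],[0,0,0,-2,0,0,0],[0,0,0,-2,0,0,0]]' | grep -E 'time|pos|force'
```

```text
time: 13.0
tool_pos: [0.489, -0.0331, 0.0581]
contact_force: [-0.0, 1.9, 4.8]
```

```bash
python3 -m inch '[[0,0,0,-1,0,0,0],[0,0,0,-1,0,0,0]]' | grep -E 'time|pos|force'; python3 -m inch '[[0,0,0,5,0,0,0],[0,0,0,30,0,0,0],[0,0,0,70,0,0,0],[0,0,0,110,0,0,0],[0,0,0,150,0,0,0],[0,0,0,150,0,0,0],[0,0,0,150,0,0,0],[0,0,0,150,0,0,0]]' | grep -E 'time|pos|force'
python3 - <<'E'
from h import *
import cv2
t=arm.camera("side")
cv2.imwrite('pics/end.png',t[:,:,::-1])
for c in("side",):
  for q in["pot","griddle","jar","funnel","dabba"]:print(q,[np.round(d['uv'],1).tolist() for d in arm.spot_point(c,q)[:3]])
a=cv2.imread("pics/side0.png").astype(float);b=t[:,:,::-1].astype(float)
for n,(u,v) in dict(pot=(282,210),jar=(411,250),dabba=(302,320),funnel=(407,180),griddle=(300,155)).items():
  print(n,np.abs(a-b)[v-25:v+25,u-25:u+25].mean())
E
```

```text
time: 13.2
tool_pos: [0.489, -0.0332, 0.0571]
contact_force: [-0.8, 2.3, 5.1]
time: 14.0
tool_pos: [0.4874, -0.0333, 0.2053]
contact_force: [-0.5, 0.8, 0.0]
pot [[300.5, 159.4], [281.8, 228.5]]
griddle [[300.5, 158.3], [362.8, 206.8]]
jar [[409.6, 262.5]]
funnel [[410.4, 186.7]]
dabba [[317.5, 459.7], [300.8, 331.7], [417.9, 354.6]]
pot 11.516
jar 9.069466666666667
dabba 11.768666666666666
funnel 11.059733333333334
griddle 6.1812
```

View pics/end.png

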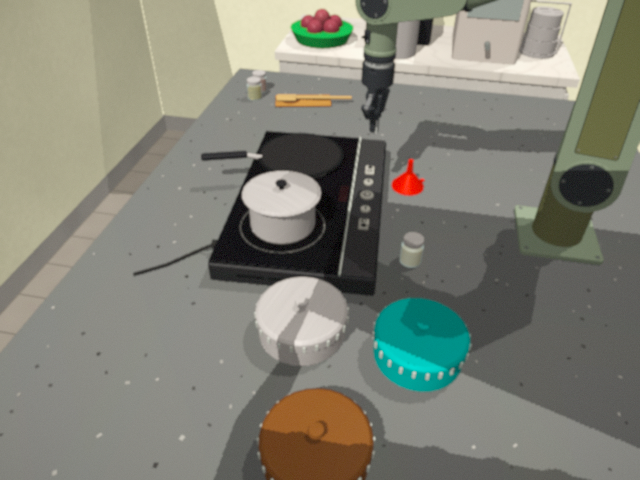

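The last picture shows everything at its starting pixels, with the pot around (283,210) and the jar at (412,250). The arm is clear, so I'm handing in.

```bash
python3 -c "
from bench import arm
print(arm.hand_in())"
```

```text
the job is handed in; nothing more can be done
None
```

I pressed power, then the left burner key (the pot stands on the left burner), then plus. I used the shut fingertips, then lifted clear and handed in at about 14 s of the 38 s allowed. `hand_in()` gives no verdict.

- **Presses:** Each key went down about 4 mm. I judged this from roughly 4 mm of tool travel past first contact, and from a force that rose steadily from about 1–2 N to 5.2, 6.6 and 5.1 N. The key positions themselves can't be read.
- **Last checks:** After lifting to TCP z 0.205 m the contact force was about 0. In the side picture the pot, griddle, dabba, jar and funnel looked to be where they started.
- **Disagreements:**
  - The fingertips touched the keys about 23 mm lower than `arm.tip_reach` (14 mm) implied, so I went by force and the picture.
  - The two cameras put the key row about 6 mm apart, and I used the average.
  - In the final check the network's best guess for "pot" was the griddle. Its second guess fits the pot.
  - The pixel-difference figures were noisy because of moving shadows, so I relied on the network positions and the picture.

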